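# Load and lock a sealed standard vial in the turbidity meter

### The arm

A 6-joint arm with a two-finger parallel gripper is mounted at the origin on the work surface. World frame = base frame: x ahead of the robot, y to its left, z up, the work surface at z = 0. Lengths are in m, angles in rad, forces in N, time in s.
With the tool pointing down it reaches from about 0.25 to 0.725 m from the base axis. Payload 4 kg.
Tool frame: the origin (TCP) lies at the very end of the fingers, on their centre line; the grasp point (between the pads) lies 19 mm behind it; z points along the fingers, y is the line along which they close (so a half turn about z gives the same grasp; the last joint's range is limited). The gripper opens to 85 mm and grips with 20 to 120 N. Pads are 22 mm wide; open, the fingers measure 114 mm over their backs; the gripper's body (76 mm by 85 mm) begins 54 mm behind the grasp point. The pads swing forward as they close: fully open they stand 13 mm farther back than shut.
Start: joints at [1.294, 0.241, 0.005, 1.335, 0, 1.571], TCP at [0.137, 0.481, 0.231] pointing down, gripper open.
Joint ranges: [-2.72, 2.72], [-1.05, 1.87], [-1.09, 1.28], [-1.99, 2.15], [-1.42, 1.44], [-3.14, 3.14]. Speed limits (rad/s): [2.79, 2.79, 3.14, 3.14, 3.14, 3.14].

### API

Orientations are given as a unit quaternion [x, y, z, w].
In Python, from workcell import monitor, viewer, job gives the robot as it stands.
- The arm moves only by the tool arm_command, never from a script. Its argument "increments" is a list of rows, each an object of numbers: "dx", "dy", "dz": the shift along the tool's x, y, z in cm; "wx", "wy", "wz": the turn, a rotation vector about the tool's x, y, z in rad; "grip": the finger opening in cm, from 0 to 8.54. In form: [{"dx": .., "dy": .., "dz": .., "wx": .., "wy": .., "wz": .., "grip": ..}, ...]. A call has 1 to 10 rows; each row is the pose to reach, as a shift and turn from the pose commanded when the call began, along the tool's axes at that moment; what a row does not reach only later rows make up. A row lasts 1/10 s, in which the tool goes at most 50 mm and 8.59 degrees, less where a joint would pass 70% of its speed; a pose out of reach is approached as far as the arm can. A call with a gripper value outside its range is refused whole. The fingers move at their own pace and stop on an object; the grip force is fixed at half the most. Time passes only in rows, so rows that repeat a pose let the fingers close. It gives the time, the measured TCP pose, the force, the opening and the grip force at its end, in the units of the state.
- monitor.get_obs(): the state, without advancing time (a new reading comes with each control period).
- viewer.camera(name): name is "scene" or "top"; returns (picture, depth): 400x640x3 uint8, red, green, blue; 400x640 float32, m along the optical axis (not along the pixel's ray), 0 where there is no reading.
- viewer.get_calibration(name): a dict with "fovy" (degrees; the focal length in pixels is half the picture's height over the tangent of half this angle, whatever the lens; pixels are square), "cx", "cy" (the principal point, pixels), "view" (4x4, takes a point from world to camera coordinates). Camera axes: x right, y up, looking along -z (the intrinsics and any distortion apply to the point x, -y, -z); pixel columns grow to the right and rows downward; lengths in m; the calibration is good to about 2 mm. A picture is of the moment at which its call begins. get_calibration takes no time and is no camera call.
- job.job_done(): hands the job in; it is judged then, once.
The state is a dict: "clock": time; "joint_pos": joint angles; "joint_vel": joint speeds; "tau": joint torques, N m; "eef_pos": TCP position; "tool_rot": TCP orientation; "ft_force": force on the tool from outside, world axes, zero at the start; "ft_torque": the same for the moment, N m; "grip_width": finger opening in m; "grasp_force": force on a finger pad.
Only numpy, scipy, OpenCV 4.12 (cv2) and the standard library are available. Lean on these libraries where they do the work, as an engineer would, in place of code of your own. Each camera call takes 0.05 s, during which the arm holds its last target. There are 200 camera calls.

### The job

Take the sealed glass vial from the sloped rest, stand it upright by itself on the round cork pad and let go of it there. Then take it again and lower it upright all the way to the bottom of the meter's round well before letting go, and finally turn the meter's lock collar (the black ring with a tab) clockwise as far as it goes, so that its tab is at the bar mark. Do not knock over or push away the jar and the dropper bottle.

Things in the scene. Friction and masses are not known exactly. Their poses are not given: they have to be found in the camera images.
- vial: Loose sealed clear-glass vial with a black cap, about 60 g, round about its axis. Glass body 25 mm diameter, 52 mm long, then the cap 27 mm diameter, 20 mm long; 72 mm in all. Origin: centre of the flat foot; +z runs along the axis to the cap. It starts lying in the sloped rest, cap end higher, its axis 30 degrees above level.
- rest: Fixed wooden sloped rest, base plate 100 x 56 x 6 mm (x by y). An open V trough, 20 mm wide (narrower than the vial), carries the glass body from below and rises 30 degrees towards the rest's +x; a stop 16 mm wide holds the foot. Origin: centre of the underside, z up. The vial's foot centre starts at (-30, 0, 26) mm, its axis along (cos 30, 0, sin 30); mid glass is 39 mm above the table.
- pad: Fixed round cork pad lying on the table, 80 mm diameter, 6 mm thick. Origin: centre of the underside; its top is 6 mm above.
- meter: Fixed white bench turbidity meter, 220 x 150 x 55 mm (x, y, z), dark screen on its -x half, round well in its flat top 50 mm from the origin along its +x. Origin: centre of the underside, z up. Two dark flat marks on top, 73 mm from the well's axis: a round dot (open) at 125 degrees and a short bar (locked) at 56 degrees, anticlockwise from above from its +x.
- well_floor (a point): Centre of the floor of the well, 15 mm above the table; axes as the meter's. The bore is upright, 29 mm diameter, 40 mm deep, with a 3 mm chamfer at its mouth (55 mm above the table). When the vial is home its foot stands here and its cap lies between 67 and 87 mm above the table, wholly above the collar.
- collar (a joint): Angle (rad) of the black lock collar about the well's upright axis: 0 = tab at the dot (open); grows clockwise seen from above to a stop at 1.2 = tab at the bar (locked). Friction 0.06 N m, no spring: stays where left. The collar is a ring on the meter's top round the well: outer diameter 68 mm, opening 40 mm, top 67 mm above the table.
- collar_grip (a point): Middle of the top edge of the collar's upright tab, 52 mm from the well's axis, 87 mm above the table; it moves with the collar. The tab is a black fin standing radially outward from the ring: 10 mm thick (tangentially), its free part from 34 to 64 mm from the well's axis, from 57 to 87 mm above the table.
- jar: Bystander: closed glass jar with a black lid, 64 mm diameter, 75 mm high, standing loose on the table. Origin: centre of its underside, z up. Leave it where it stands.
- dropper: Bystander: small white closed dropper bottle, 32 mm diameter, 70 mm high, standing loose. Origin: centre of its underside, z up. Leave it where it stands.
Things that resemble listed ones, but are neither listed nor needed, are in the scene too. What is shaped like the vial but orange is not meant.

How it is judged:
On the way, in this order (a step that is already met when the one before it is completed fails the run):
1. the vial stands upright by itself on the cork pad, let go (horizontal distance between vial and pad below 0.032 m and z of vial in the frame of pad between 0.003 and 0.009 m and angle between vial's own z axis and vertical below 0.06 rad and height (world z) of vial below 0.02 m and linear speed of vial below 0.02 m/s and contact force between the fingers and vial below 0.05 N), for 0.3 s.
2. the vial is lowered to within 8 mm of the well's floor while still held (horizontal distance between vial and well_floor below 0.005 m and z of vial in the frame of well_floor below 0.008 m and angle between vial's own z axis and vertical below 0.15 rad and contact force between the fingers and vial above 0.3 N), for 0.05 s.
3. the collar is turned to the bar mark with the vial in the well (value of joint collar above 1.1 rad and horizontal distance between vial and well_floor below 0.005 m and z of vial in the frame of well_floor below 0.004 m), for 0.1 s.
At the end, for the whole second after the job is handed in: The vial stands released and at rest on the floor of the well (foot within 4 mm of the floor and 5 mm of its centre, leaning less than 0.15 rad), foot down, and the collar is at least 1.1 rad towards its locked stop at 1.2 (all of step 3 and angle between vial's own z axis and vertical below 0.15 rad and linear speed of vial below 0.02 m/s and contact force between the fingers and vial below 0.05 N); the robot touches nothing.
It fails at once if the jar is pushed more than 25 mm or knocked over (distance of jar from where it was at the start of the episode above 0.025 m or angle between jar's own z axis and vertical above 0.5 rad).
It fails at once if the dropper bottle is pushed more than 25 mm or knocked over (distance of dropper from where it was at the start of the episode above 0.025 m or angle between dropper's own z axis and vertical above 0.5 rad).
It also fails if it takes over 70 s, if anything falls off the work surface, if the arm or the gripper's body presses on something with over 40 N, if the wrist force passes 120 N, or if a joint passes its speed limit or range.

## Working session

There is one attempt and no reset: what is moved stays moved. The work goes in short steps, Python scripts to look and compute and a tool call to move; the robot and the scene stay as the last step left them, time stands still between calls to the robot, and variables do not carry over. Pictures are saved under pics/ and viewed, at most 12 in all, crops included, and the job is handed in when it is done.

Besides the shell and the picture viewer there is one more tool, called after "Call:" as name([rows], argument=value, ...), one row to a line, values as JSON. arm_command: Moves the arm, as the interface text tells. Its arguments: {"type":"object","properties":{"increments":{"type":"array","items":{"type":"object","properties":{"dx":{"type":"number"},"dy":{"type":"number"},"dz":{"type":"number"},"wx":{"type":"number"},"wy":{"type":"number"},"wz":{"type":"number"},"grip":{"type":"number"}}}}},"required":["increments"]}

```bash
mkdir -p pics; cat > h.py <<'E'
import numpy as np, cv2
from workcell import monitor, viewer, job
def shot(n):
    im,d=viewer.camera(n); c=viewer.get_calibration(n); return im,d,c
def K(c,h=400):
    f=h/2/np.tan(np.radians(c['fovy'])/2); return np.array([[f,0,c['cx']],[0,f,c['cy']],[0,0,1]])
def ray(c,u,v):
    V=np.array(c['view']); k=K(c)
    p=np.array([[[u,v]]],float); D=c.get('dist',None)
    q=cv2.undistortPoints(p,k,np.array(D,float) if D is not None else np.zeros(5))[0,0]
    R=V[:3,:3]; return -R.T@V[:3,3], R.T@np.array([q[0],-q[1],-1.])
def onplane(c,u,v,z):
    o,d=ray(c,u,v); return o+d*(z-o[2])/d[2]
def bydepth(c,d,u,v):
    o,r=ray(c,u,v); return o+r*d[int(round(v)),int(round(u))]
E
python3 - <<'E'
from h import *
for n in('scene','top'):
    im,d,c=shot(n); cv2.imwrite(f'pics/{n}0.png',im[:,:,::-1]); np.savez(f'{n}0.npz',im=im,d=d)
    print(n,c)
o=monitor.get_obs(); print(o)
E
```

```text
scene {'fovy': 53.53020816948215, 'cx': 320.1890265040068, 'cy': 200.9954716577885, 'view': array([[ 0.90003854,  0.43573829,  0.00792253, -0.58484723],
       [-0.27901813,  0.56217029,  0.77853288,  0.11775291],
       [ 0.33478277, -0.70292013,  0.62755381, -0.97846932],
       [ 0.        ,  0.        ,  0.        ,  1.        ]])}
top {'fovy': 44.329506218821884, 'cx': 318.5012612958133, 'cy': 200.41691652704552, 'view': array([[-0.02846627, -0.99958567, -0.00426101,  0.01666653],
       [ 0.98255502, -0.02876449,  0.18373412, -0.64912016],
       [-0.18378056,  0.00104355,  0.98296674, -0.90744024],
       [ 0.        ,  0.        ,  0.        ,  1.        ]])}
{'clock': 0.1, 'joint_pos': array([1.29401676e+00, 2.41348318e-01, 3.86137884e-03, 1.33520639e+00,
       3.99237164e-06, 1.57077236e+00]), 'joint_vel': array([-0.00010864, -0.00069818,  0.00289044, -0.00097562, -0.00132151,
       -0.00101971]), 'tau': array([-1.07968142e-04, -3.73136938e+01,  2.53010792e+01,  1.08341224e-02,
        1.23118045e-05, -6.23320958e-06]), 'eef_pos': array([0.13647343, 0.48042489, 0.23049758]), 'tool_rot': array([ 1.37936541e-01,  9.90440615e-01, -9.39155746e-04, -1.32832612e-04]), 'ft_force': array([0.43814031, 0.23859375, 0.36443941]), 'ft_torque': array([ 0.07595464, -0.04219648,  0.04306325]), 'grasp_force': 0.0, 'grip_width': 0.08581823286622745}
```

View pics/scene0.png

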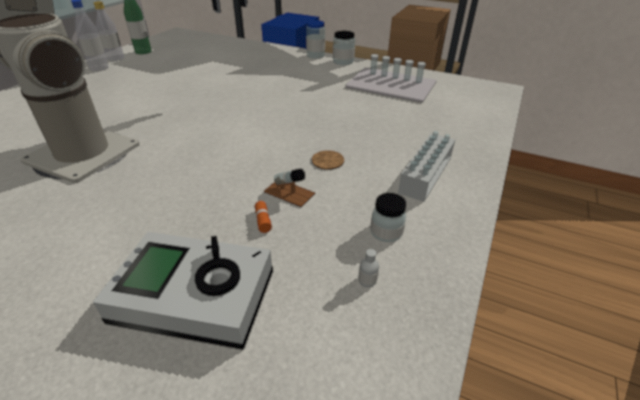

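View pics/top0.png

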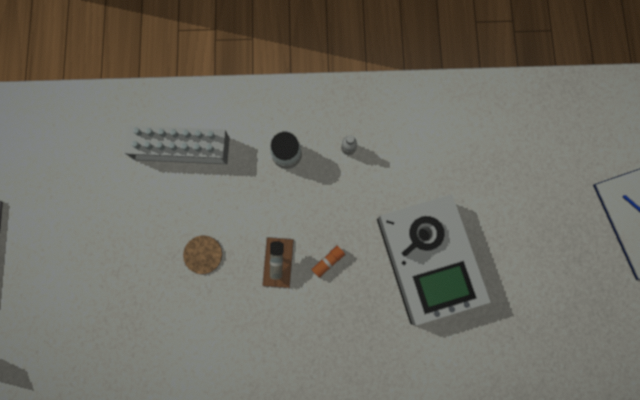

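The scene picture shows the glass vial with black cap at (290,177) on the wooden rest, the orange look‑alike at (263,215), the pad at (327,159), the meter collar at (217,276) with its tab at (215,247), the jar at (388,217) and the dropper at (369,268). In the top picture: vial (277,258), orange (329,262), pad (203,255), collar (427,234) with its tab at (407,251), dot (404,263), bar (390,222), jar (286,147), dropper (349,145).
Vial candidates: clear/black cap at top(277,258) and orange at top(329,262). The first fits (clear glass, black cap, in the rest). I'll confirm it with an enlarged crop and measure.

```bash
cat > m.py <<'E'
from h import *
def tri(pa,pb):  # (c,u,v) x2 -> nearest point of two rays, gap
    (o1,d1),(o2,d2)=ray(*pa),ray(*pb); d1/=np.linalg.norm(d1); d2/=np.linalg.norm(d2)
    s=np.linalg.lstsq(np.c_[d1,-d2],o2-o1,rcond=None)[0]; a=o1+d1*s[0]; b=o2+d2*s[1]
    return (a+b)/2,np.linalg.norm(a-b)
def blobs(mask,box):
    m=np.zeros_like(mask,np.uint8); x0,y0,x1,y1=box; m[y0:y1,x0:x1]=mask[y0:y1,x0:x1]
    n,l,s,ce=cv2.connectedComponentsWithStats(m); i=1+np.argmax(s[1:,4]); return (l==i).astype(np.uint8),ce[i],s[i]
E
python3 - <<'E'
from m import *
np.set_printoptions(precision=4,suppress=True)
S=np.load('scene0.npz');T=np.load('top0.npz');cs=viewer.get_calibration('scene');ct=viewer.get_calibration('top')
hs,ht=[cv2.cvtColor(a['im'],cv2.COLOR_RGB2HSV) for a in(S,T)]
def brown(h):return (h[...,1]>70)&(h[...,0]<25)
def dark(h):return h[...,2]<60
def both(nm,fs,ft,bs,bt,z):
    ms,a,ss=blobs(fs,bs); mt,b,st=blobs(ft,bt)
    print(nm,'px',a,b,ss[4],st[4],'tri',*tri((cs,*a),(ct,*b)),'plane s,t',onplane(cs,*a,z)[:2],onplane(ct,*b,z)[:2],'depth z',bydepth(cs,S['d'],*a),bydepth(ct,T['d'],*b))
    return ms,mt
both('pad',brown(hs),brown(ht),(305,145,350,172),(175,228,230,280),.006)
both('cap',dark(hs),dark(ht),(285,164,310,186),(262,236,292,256),.06)
for nm,f,b,c,z,A in(('top',dark(ht),(395,208,450,262),ct,.067,T),('scene',dark(hs),(190,230,245,297),cs,.067,S)):
    m,ce,s=blobs(f,b); cn=cv2.findContours(m,cv2.RETR_CCOMP,cv2.CHAIN_APPROX_NONE)
    for k in cn[0]:
        if len(k)>12:
            P=np.array([onplane(c,*q[0],z)[:2] for q in k]); e=cv2.fitEllipse(k); (x,y),r=cv2.minEnclosingCircle(P.astype(np.float32))
            print(nm,len(k),'ellipse',e,'->',onplane(c,*e[0],z),'circ',x,y,r)
m,_,_=blobs(brown(ht),(255,230,300,295));k=max(cv2.findContours(m,0,1)[0],key=cv2.contourArea);print('rest',[onplane(ct,*p,.006)[:2] for p in cv2.boxPoints(cv2.minAreaRect(k))])
for n,u,v,z in(('dot',404,263,.055),('bar',390,222,.055),('jar',285,145,.075),('drop',349,140,.07),('tabtip',406,253,.087),('orange',329,262,.0125)):print(n,onplane(ct,u,v,z))
up=lambda im,x0,y0,x1,y1,w,h:cv2.resize(im[y0:y1,x0:x1],(w,h),interpolation=cv2.INTER_CUBIC)
a=up(T['im'],240,220,360,300,450,300);b=up(T['im'],370,200,470,300,300,300)
c=up(S['im'],240,140,360,240,360,300);d=up(S['im'],180,225,285,312,360,300)
cv2.imwrite('pics/crop.png',np.vstack([np.hstack([a,b]),np.hstack([c,d,np.zeros((300,30,3),np.uint8)])])[:,:,::-1])
E
```

```text
pad px [327.3475 159.4788] [202.3368 254.3649] 472 1140 tri [0.554  0.2385 0.0041] 0.0009838767117466582 plane s,t [0.5549 0.2354] [0.5543 0.2383] depth z [0.5551 0.235  0.0063] [0.5544 0.2385 0.0053]
cap px [296.7132 175.1618] [276.5519 248.1257] 136 183 tri [0.5573 0.0815 0.0578] 0.0016843566178572156 plane s,t [0.5582 0.0782] [0.5578 0.0818] depth z [0.5619 0.0717 0.0653] [0.5569 0.081  0.0696]
top 118 ellipse ((424.4858703613281, 235.03125), (31.392227172851562, 44.24592971801758), 48.670040130615234) -> [ 0.5742 -0.2046  0.067 ] circ 0.5672285556793213 -0.199128195643425 0.04764031246304512
top 81 ellipse ((426.91986083984375, 232.78834533691406), (19.571399688720703, 21.41445541381836), 141.20791625976562) -> [ 0.5784 -0.2095  0.067 ] circ 0.5780611038208008 -0.20868134498596191 0.022245194762945175
scene 161 ellipse ((216.21656799316406, 271.57470703125), (41.4207878112793, 54.03360366821289), 0.7003480792045593) -> [ 0.5748 -0.2066  0.067 ] circ 0.5637813806533813 -0.1946011781692505 0.06167484074831009
scene 65 ellipse ((217.0581512451172, 275.9756164550781), (16.62920379638672, 28.523256301879883), 74.89116668701172) -> [ 0.5812 -0.213   0.067 ] circ 0.5819015502929688 -0.21362587809562683 0.021102143451571465
rest [array([0.4891, 0.1161]), array([0.586 , 0.1068]), array([0.5798, 0.0529]), array([0.4831, 0.0632])]
dot [ 0.5224 -0.1639  0.055 ]
bar [ 0.6031 -0.1412  0.055 ]
jar [0.7602 0.0612 0.075 ]
drop [ 0.7683 -0.0664  0.07  ]
tabtip [ 0.5392 -0.1633  0.087 ]
orange [ 0.531  -0.0197  0.0125]
```

View pics/crop.png

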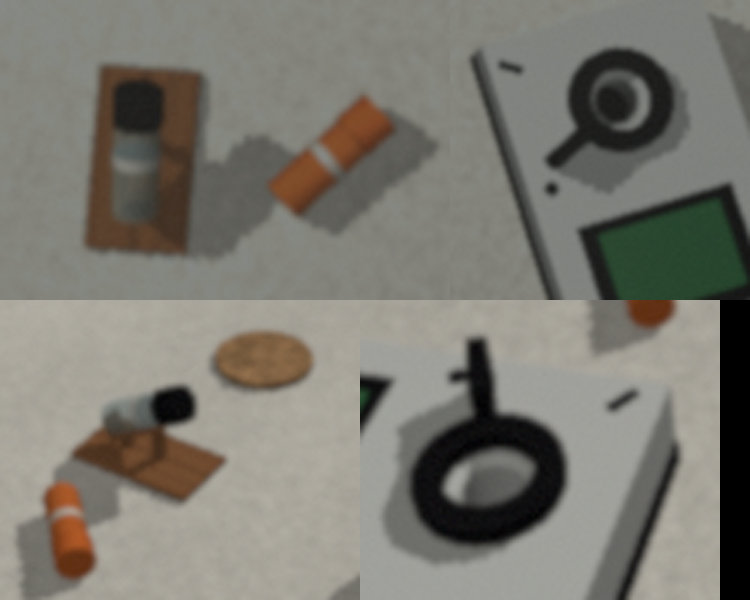

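The crop confirms it: the clear glass vial with the black cap lies in the wooden rest, cap towards +x. The orange one beside it is the decoy. The tab stands near the dot. I'll compute the move above the vial.

```bash
cat > g.py <<'E'
from m import *
from scipy.spatial.transform import Rotation as Rn
np.set_printoptions(precision=4,suppress=True)
def Rt(psi,tau):
    p,t=np.radians([psi,tau]); z=np.array([np.cos(p)*np.sin(t),np.sin(p)*np.sin(t),-np.cos(t)]); y=np.array([-np.sin(p),np.cos(p),0]); return np.c_[np.cross(y,z),y,z]
def go(pos,psi,tau,frm=None):
    o=monitor.get_obs(); R0=Rn.from_quat(o['tool_rot']).as_matrix() if frm is None else frm[1]; p0=o['eef_pos'] if frm is None else frm[0]
    R=Rt(psi,tau); print('d cm',100*R0.T@(np.array(pos)-p0),'w',Rn.from_matrix(R0.T@R).as_rotvec()); return np.array(pos),R
def st():
    o=monitor.get_obs(); print({k:np.round(o[k],4) for k in('clock','eef_pos','joint_pos','ft_force','grasp_force','grip_width')})
E
python3 - <<'E'
from g import *
a=go((.535,.083,.16),-5.5,0); go((.535,.083,.026),-5.5,0,a)
E
```

```text
d cm [-49.1953 -27.3276   7.1014] w [-0.0019 -0.0002 -0.1808]
d cm [ 0.   0.  13.4] w [0. 0. 0.]
```

Call:
arm_command([
  {"dx": -49.2, "dy": -27.33, "dz": 0, "wz": -0.181, "grip": 7},
  {"dx": -49.2, "dy": -27.33, "dz": 0, "wz": -0.181, "grip": 7},
  {"dx": -49.2, "dy": -27.33, "dz": 0, "wz": -0.181, "grip": 7},
  {"dx": -49.2, "dy": -27.33, "dz": 0, "wz": -0.181, "grip": 7},
  {"dx": -49.2, "dy": -27.33, "dz": 0, "wz": -0.181, "grip": 7},
  {"dx": -49.2, "dy": -27.33, "dz": 0, "wz": -0.181, "grip": 7},
  {"dx": -49.2, "dy": -27.33, "dz": 0, "wz": -0.181, "grip": 7},
  {"dx": -49.2, "dy": -27.33, "dz": 0, "wz": -0.181, "grip": 7},
  {"dx": -49.2, "dy": -27.33, "dz": 0, "wz": -0.181, "grip": 7},
  {"dx": -49.2, "dy": -27.33, "dz": 0, "wz": -0.181, "grip": 7},
])

```text
validation failed for argument at $.in...
```

Call:
arm_command([
  {"dx": 0},
])

```text
validation failed for argument at $.in...
```

```bash
python3 - <<'E'
from g import *
st();a=go((.535,.083,.10),-5.5,0); go((.535,.083,.026),-5.5,0,a)
E
```

```text
{'clock': np.float64(0.1), 'eef_pos': array([0.1365, 0.4804, 0.2305]), 'joint_pos': array([1.294 , 0.2413, 0.0039, 1.3352, 0.    , 1.5708]), 'ft_force': array([0.4381, 0.2386, 0.3644]), 'grasp_force': np.float64(0.0), 'grip_width': np.float64(0.0858)}
d cm [-49.1953 -27.3162  13.1014] w [-0.0019 -0.0002 -0.1808]
d cm [0.  0.  7.4] w [0. 0. 0.]
```

Call:
arm_command([
  {"dx": -49.2, "dy": -27.3, "dz": 0, "wx": 0, "wy": 0, "wz": -0.181, "grip": 7},
  {"dx": -49.2, "dy": -27.3, "dz": 0, "wx": 0, "wy": 0, "wz": -0.181, "grip": 7},
  {"dx": -49.2, "dy": -27.3, "dz": 0, "wx": 0, "wy": 0, "wz": -0.181, "grip": 7},
  {"dx": -49.2, "dy": -27.3, "dz": 0, "wx": 0, "wy": 0, "wz": -0.181, "grip": 7},
  {"dx": -49.2, "dy": -27.3, "dz": 0, "wx": 0, "wy": 0, "wz": -0.181, "grip": 7},
  {"dx": -49.2, "dy": -27.3, "dz": 0, "wx": 0, "wy": 0, "wz": -0.181, "grip": 7},
  {"dx": -49.2, "dy": -27.3, "dz": 0, "wx": 0, "wy": 0, "wz": -0.181, "grip": 7},
  {"dx": -49.2, "dy": -27.3, "dz": 0, "wx": 0, "wy": 0, "wz": -0.181, "grip": 7},
  {"dx": -49.2, "dy": -27.3, "dz": 0, "wx": 0, "wy": 0, "wz": -0.181, "grip": 7},
  {"dx": -49.2, "dy": -27.3, "dz": 0, "wx": 0, "wy": 0, "wz": -0.181, "grip": 7},
])

```text
clock: 1.1
eef_pos: [0.4887, 0.1295, 0.231]
tool_rot: [0.048, 0.999, 0.0, -0.0]
ft_force: [-0.2, 2.0, -0.3]
grip_width: 0.0701
grasp_force: 0.0
```

```bash
python3 - <<'E'
from g import *
st();a=go((.535,.083,.10),-5.5,0); go((.535,.083,.026),-5.5,0,a)
E
```

```text
{'clock': np.float64(1.1), 'eef_pos': array([0.4887, 0.1295, 0.231 ]), 'joint_pos': array([0.2588, 0.2522, 0.0194, 1.3385, 0.0003, 0.3548]), 'ft_force': array([-0.2371,  1.9737, -0.3277]), 'grasp_force': np.float64(0.0), 'grip_width': np.float64(0.0701)}
d cm [-5.0611 -4.181  13.0961] w [ 0.0001 -0.0006 -0.    ]
d cm [0.  0.  7.4] w [0. 0. 0.]
```

Call:
arm_command([
  {"dx": -5.06, "dy": -4.2, "dz": 5, "wx": 0, "wy": 0, "wz": 0, "grip": 7},
  {"dx": -5.06, "dy": -4.2, "dz": 13, "wx": 0, "wy": 0, "wz": 0, "grip": 7},
  {"dx": -5.06, "dy": -4.2, "dz": 13, "wx": 0, "wy": 0, "wz": 0, "grip": 7},
  {"dx": -5.06, "dy": -4.2, "dz": 13, "wx": 0, "wy": 0, "wz": 0, "grip": 7},
  {"dx": -5.06, "dy": -4.2, "dz": 13, "wx": 0, "wy": 0, "wz": 0, "grip": 7},
  {"dx": -5.06, "dy": -4.2, "dz": 13, "wx": 0, "wy": 0, "wz": 0, "grip": 7},
])

```text
clock: 1.7
eef_pos: [0.5354, 0.0854, 0.1036]
tool_rot: [0.047, 0.999, 0.0, 0.002]
ft_force: [0.0, -0.0, 0.1]
grip_width: 0.0699
grasp_force: 0.0
```

```bash
python3 - <<'E'
from g import *
st(); go((.535,.083,.026),-5.5,0)
im,d,c=shot('top'); a=cv2.resize(im[200:320,220:380],(800,600),interpolation=2); cv2.imwrite('pics/g1.png',a[:,:,::-1])
E
```

```text
{'clock': np.float64(1.7), 'eef_pos': array([0.5354, 0.0854, 0.1036]), 'joint_pos': array([ 0.1581,  0.4081, -0.1045,  1.0548,  0.0002,  0.2532]), 'ft_force': array([ 0.0125, -0.0164,  0.1303]), 'grasp_force': np.float64(0.0), 'grip_width': np.float64(0.0699)}
d cm [ 0.0373 -0.2531  7.7574] w [0.001  0.0031 0.001 ]
```

View pics/g1.png

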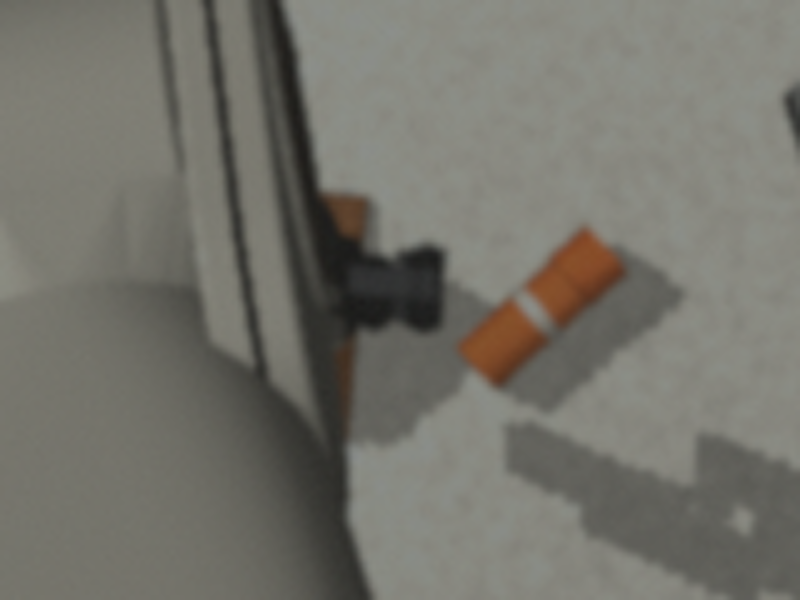

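The picture shows the right finger at crop (390,290), clear of the rest (350,200) and of the orange vial. I'm descending and gripping.

Call:
arm_command([
  {"dx": 0, "dy": -0.2, "dz": 4, "wx": 0, "wy": 0.003, "wz": 0, "grip": 7},
  {"dx": 0, "dy": -0.2, "dz": 7.7, "wx": 0, "wy": 0.003, "wz": 0, "grip": 7},
  {"dx": 0, "dy": -0.2, "dz": 7.7, "wx": 0, "wy": 0.003, "wz": 0, "grip": 7},
  {"dx": 0, "dy": -0.2, "dz": 7.7, "wx": 0, "wy": 0.003, "wz": 0, "grip": 7},
  {"dx": 0, "dy": -0.2, "dz": 7.7, "wx": 0, "wy": 0.003, "wz": 0, "grip": 1.5},
  {"dx": 0, "dy": -0.2, "dz": 7.7, "wx": 0, "wy": 0.003, "wz": 0, "grip": 1.5},
  {"dx": 0, "dy": -0.2, "dz": 7.7, "wx": 0, "wy": 0.003, "wz": 0, "grip": 1.5},
  {"dx": 0, "dy": -0.2, "dz": 7.7, "wx": 0, "wy": 0.003, "wz": 0, "grip": 1.5},
  {"dx": 0, "dy": -0.2, "dz": 7.7, "wx": 0, "wy": 0.003, "wz": 0, "grip": 1.5},
  {"dx": 0, "dy": -0.2, "dz": 7.7, "wx": 0, "wy": 0.003, "wz": 0, "grip": 1.5},
])

```text
clock: 2.75
eef_pos: [0.5358, 0.0851, 0.0267]
tool_rot: [0.047, 0.999, 0.003, 0.0]
ft_force: [-0.7, 5.4, 7.6]
grip_width: 0.023
grasp_force: 58.5
```

```bash
python3 - <<'E'
from g import *
st()
E
```

```text
{'clock': np.float64(2.75), 'eef_pos': array([0.5358, 0.0851, 0.0267]), 'joint_pos': array([ 0.1546,  0.4958, -0.1943,  0.8787,  0.0052,  0.249 ]), 'ft_force': array([-0.7041,  5.409 ,  7.6349]), 'grasp_force': np.float64(58.4949), 'grip_width': np.float64(0.023)}
```

```bash
python3 - <<'E'
from g import *
o=monitor.get_obs();R0=Rn.from_quat(o['tool_rot']).as_matrix();print(R0)
z=Rt(23,60)[:,2]
Q=np.array([.554,.239,.043+.1]); a=go(Q+.0186*z,23,60); go(Q+.0186*z-[0,0,.1],23,60,a)
E
```

```text
[[-0.9955  0.0943  0.0013]
 [ 0.0943  0.9955  0.0055]
 [-0.0007  0.0056 -1.    ]]
d cm [ -1.7899  16.3201 -10.6062] w [-0.2546 -1.0228 -0.452 ]
d cm [8.6603 0.     5.    ] w [0. 0. 0.]
```

Call:
arm_command([
  {"dx": 0, "dy": 0, "dz": -4, "wx": 0, "wy": 0, "wz": 0, "grip": 1.5},
  {"dx": 0, "dy": 0, "dz": -8, "wx": 0, "wy": 0, "wz": 0, "grip": 1.5},
  {"dx": 0, "dy": 0, "dz": -10, "wx": 0, "wy": 0, "wz": 0, "grip": 1.5},
  {"dx": 0, "dy": 0, "dz": -10, "wx": 0, "wy": 0, "wz": 0, "grip": 1.5},
  {"dx": 0, "dy": 0, "dz": -10, "wx": 0, "wy": 0, "wz": 0, "grip": 1.5},
])

```text
clock: 3.25
eef_pos: [0.5344, 0.0826, 0.1247]
tool_rot: [0.048, 0.999, 0.0, -0.001]
ft_force: [-0.4, 0.3, -1.0]
grip_width: 0.0236
grasp_force: 59.1
```

```bash
python3 - <<'E'
from g import *
st()
z=Rt(23,60)[:,2]
Q=np.array([.554,.239,.043+.1]); a=go(Q+.0186*z,23,60); go(Q+.0186*z-[0,0,.1],23,60,a)
E
```

```text
{'clock': np.float64(3.25), 'eef_pos': array([0.5344, 0.0826, 0.1247]), 'joint_pos': array([ 0.1529,  0.39  , -0.0723,  1.1103,  0.0007,  0.2488]), 'ft_force': array([-0.4429,  0.2741, -1.0051]), 'grasp_force': np.float64(59.1438), 'grip_width': np.float64(0.0236)}
d cm [-1.8715 16.5265 -0.9024] w [-0.2595 -1.0265 -0.4511]
d cm [8.6603 0.     5.    ] w [0. 0. 0.]
```

Call:
arm_command([
  {"dx": -1.87, "dy": 16.53, "dz": -0.9, "wx": -0.26, "wy": -1.026, "wz": -0.451, "grip": 1.5},
  {"dx": -1.87, "dy": 16.53, "dz": -0.9, "wx": -0.26, "wy": -1.026, "wz": -0.451, "grip": 1.5},
  {"dx": -1.87, "dy": 16.53, "dz": -0.9, "wx": -0.26, "wy": -1.026, "wz": -0.451, "grip": 1.5},
  {"dx": -1.87, "dy": 16.53, "dz": -0.9, "wx": -0.26, "wy": -1.026, "wz": -0.451, "grip": 1.5},
  {"dx": -1.87, "dy": 16.53, "dz": -0.9, "wx": -0.26, "wy": -1.026, "wz": -0.451, "grip": 1.5},
  {"dx": -1.87, "dy": 16.53, "dz": -0.9, "wx": -0.26, "wy": -1.026, "wz": -0.451, "grip": 1.5},
  {"dx": -1.87, "dy": 16.53, "dz": -0.9, "wx": -0.26, "wy": -1.026, "wz": -0.451, "grip": 1.5},
  {"dx": -1.87, "dy": 16.53, "dz": -0.9, "wx": -0.26, "wy": -1.026, "wz": -0.451, "grip": 1.5},
  {"dx": -1.87, "dy": 16.53, "dz": -0.9, "wx": -0.26, "wy": -1.026, "wz": -0.451, "grip": 1.5},
  {"dx": -1.87, "dy": 16.53, "dz": -0.9, "wx": -0.26, "wy": -1.026, "wz": -0.451, "grip": 1.5},
])

```text
clock: 4.25
eef_pos: [0.5645, 0.2431, 0.1273]
tool_rot: [-0.173, 0.852, 0.099, 0.485]
ft_force: [-0.2, -0.1, -1.2]
grip_width: 0.0233
grasp_force: 59.4
```

```bash
python3 - <<'E'
from g import *
st()
z=Rt(23,60)[:,2]
Q=np.array([.554,.239,.043+.02]); a=go(Q+.0186*z,23,60)
im,d,c=shot('scene'); a=cv2.resize(im[80:200,260:420],(800,600),interpolation=2); cv2.imwrite('pics/g2.png',a[:,:,::-1])
E
```

```text
{'clock': np.float64(4.25), 'eef_pos': array([0.5645, 0.2431, 0.1273]), 'joint_pos': array([ 0.4104,  0.3193, -0.9833, -0.7672, -0.0078,  0.0055]), 'ft_force': array([-0.2287, -0.0939, -1.2052]), 'grasp_force': np.float64(59.3677), 'grip_width': np.float64(0.0233)}
d cm [6.0796 0.0304 4.1699] w [-0.     -0.0118 -0.0009]
```

View pics/g2.png

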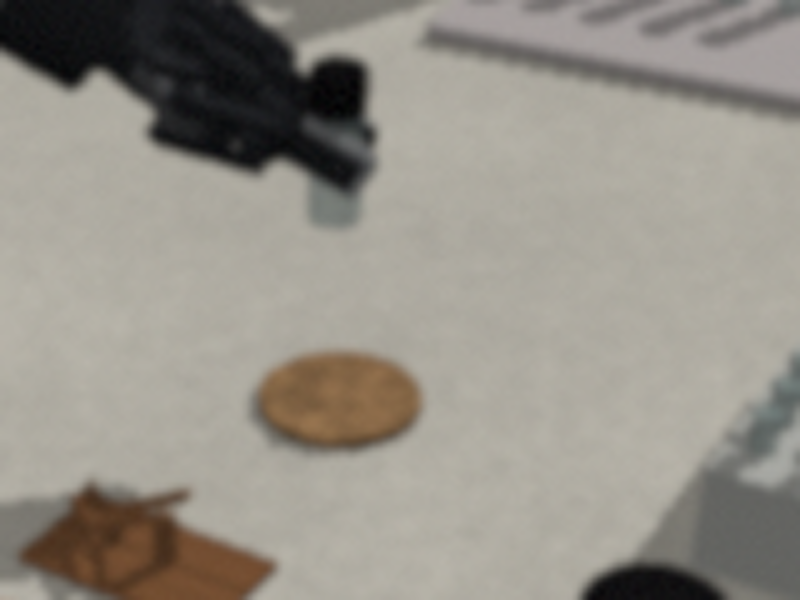

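The picture shows the vial upright in the fingers at crop (335,150), over the pad (340,395). I'm lowering to 2 cm above the pad, watching joint 3.

Call:
arm_command([
  {"dx": 2, "dy": 0.03, "dz": 1.4, "wx": 0, "wy": -0.012, "wz": 0, "grip": 1.5},
  {"dx": 4, "dy": 0.03, "dz": 2.8, "wx": 0, "wy": -0.012, "wz": 0, "grip": 1.5},
  {"dx": 6.08, "dy": 0.03, "dz": 4.17, "wx": 0, "wy": -0.012, "wz": 0, "grip": 1.5},
  {"dx": 6.08, "dy": 0.03, "dz": 4.17, "wx": 0, "wy": -0.012, "wz": 0, "grip": 1.5},
  {"dx": 6.08, "dy": 0.03, "dz": 4.17, "wx": 0, "wy": -0.012, "wz": 0, "grip": 1.5},
  {"dx": 6.08, "dy": 0.03, "dz": 4.17, "wx": 0, "wy": -0.012, "wz": 0, "grip": 1.5},
])

```text
clock: 4.9
eef_pos: [0.5748, 0.2484, 0.0618]
tool_rot: [-0.172, 0.845, 0.101, 0.495]
ft_force: [0.2, -0.0, -0.1]
grip_width: 0.0234
grasp_force: 59.4
```

```bash
python3 - <<'E'
from g import *
st()
z=Rt(23,60)[:,2]
Q=np.array([.554,.239,.0435]); a=go(Q+.0186*z,23,60)
im,d,c=shot('scene'); a=cv2.resize(im[120:180,280:360],(800,600),interpolation=2); cv2.imwrite('pics/g3.png',a[:,:,::-1])
E
```

```text
{'clock': np.float64(4.9), 'eef_pos': array([0.5748, 0.2484, 0.0618]), 'joint_pos': array([ 0.4122,  0.5886, -1.0054, -1.0837, -0.0088,  0.0061]), 'ft_force': array([ 0.2083, -0.0423, -0.0855]), 'grasp_force': np.float64(59.3572), 'grip_width': np.float64(0.0234)}
d cm [ 2.7316 -0.0529  0.7624] w [ 0.0005  0.0132 -0.0009]
```

View pics/g3.png

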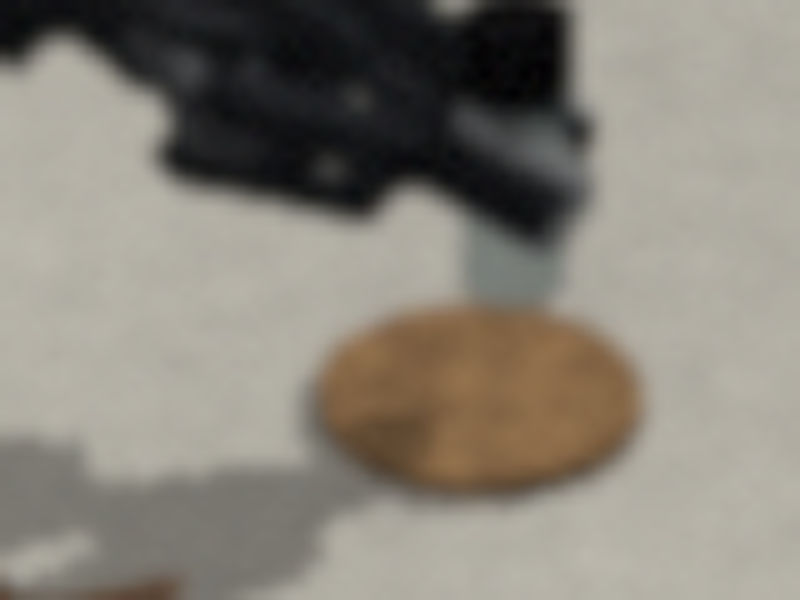

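The vial is upright with its foot at crop (510,300), about 2.5 cm above the pad. I'll go down to near contact, with small feeling steps at the end.

Call:
arm_command([
  {"dx": 1.4, "dy": 0, "dz": 0.4, "wx": 0, "wy": 0.013, "wz": 0, "grip": 1.5},
  {"dx": 2.5, "dy": 0, "dz": 0.65, "wx": 0, "wy": 0.013, "wz": 0, "grip": 1.5},
  {"dx": 2.6, "dy": 0, "dz": 0.7, "wx": 0, "wy": 0.013, "wz": 0, "grip": 1.5},
  {"dx": 2.6, "dy": 0, "dz": 0.7, "wx": 0, "wy": 0.013, "wz": 0, "grip": 1.5},
  {"dx": 2.6, "dy": 0, "dz": 0.7, "wx": 0, "wy": 0.013, "wz": 0, "grip": 1.5},
])

```text
clock: 5.45
eef_pos: [0.5683, 0.2456, 0.0352]
tool_rot: [-0.173, 0.849, 0.1, 0.49]
ft_force: [-0.1, -0.2, -0.8]
grip_width: 0.0231
grasp_force: 59.4
```

```bash
python3 - <<'E'
from g import *
st()
z=Rt(23,60)[:,2]
Q=np.array([.554,.239,.043]); a=go(Q+.0186*z,23,60)
E
```

```text
{'clock': np.float64(5.45), 'eef_pos': array([0.5683, 0.2456, 0.0352]), 'joint_pos': array([ 0.4122,  0.6703, -1.0184, -1.165 , -0.0088,  0.0061]), 'ft_force': array([-0.1491, -0.1961, -0.7751]), 'grasp_force': np.float64(59.3725), 'grip_width': np.float64(0.0231)}
d cm [ 0.1144 -0.0493  0.1104] w [ 0.0006 -0.     -0.0007]
```

Call:
arm_command([
  {"dx": 0.09, "dy": 0, "dz": 0.05, "wx": 0, "wy": 0, "wz": 0, "grip": 1.5},
  {"dx": 0.13, "dy": 0, "dz": 0.075, "wx": 0, "wy": 0, "wz": 0, "grip": 1.5},
  {"dx": 0.13, "dy": 0, "dz": 0.075, "wx": 0, "wy": 0, "wz": 0, "grip": 1.5},
])

```text
clock: 5.75
eef_pos: [0.5681, 0.2455, 0.0332]
tool_rot: [-0.173, 0.849, 0.1, 0.49]
ft_force: [-1.5, -0.9, 3.0]
grip_width: 0.0232
grasp_force: 59.6
```

Call:
arm_command([
  {"dx": 0.09, "dy": 0, "dz": 0.05, "wx": 0, "wy": 0, "wz": 0, "grip": 1.5},
  {"dx": 0.09, "dy": 0, "dz": 0.05, "wx": 0, "wy": 0, "wz": 0, "grip": 1.5},
])

```text
clock: 5.95
eef_pos: [0.5682, 0.2456, 0.0332]
tool_rot: [-0.172, 0.848, 0.1, 0.491]
ft_force: [-4.7, -2.0, 10.0]
grip_width: 0.0232
grasp_force: 60.5
```

Call:
arm_command([
  {"dx": -0.08, "dy": 0, "dz": -0.05, "wx": 0, "wy": 0, "wz": 0, "grip": 1.5},
  {"dx": -0.08, "dy": 0, "dz": -0.05, "wx": 0, "wy": 0, "wz": 0, "grip": 6},
  {"dx": -0.08, "dy": 0, "dz": -0.05, "wx": 0, "wy": 0, "wz": 0, "grip": 6},
  {"dx": -0.08, "dy": 0, "dz": -0.05, "wx": 0, "wy": 0, "wz": 0, "grip": 6},
  {"dx": -0.08, "dy": 0, "dz": -0.05, "wx": 0, "wy": 0, "wz": 0, "grip": 6},
  {"dx": -0.08, "dy": 0, "dz": -0.05, "wx": 0, "wy": 0, "wz": 0, "grip": 6},
  {"dx": -0.08, "dy": 0, "dz": -4, "wx": 0, "wy": 0, "wz": 0, "grip": 6},
  {"dx": -0.08, "dy": 0, "dz": -8, "wx": 0, "wy": 0, "wz": 0, "grip": 6},
  {"dx": -0.08, "dy": 0, "dz": -12, "wx": 0, "wy": 0, "wz": 0, "grip": 6},
  {"dx": -0.08, "dy": 0, "dz": -12, "wx": 0, "wy": 0, "wz": 0, "grip": 6},
])

```text
clock: 6.95
eef_pos: [0.5203, 0.2261, 0.1122]
tool_rot: [-0.174, 0.859, 0.096, 0.472]
ft_force: [0.1, -0.5, -0.1]
grip_width: 0.06
grasp_force: 0.0
```

```bash
python3 - <<'E'
from g import *
st()
A=shot('scene');B=shot('top')
x=cv2.resize(A[0][100:180,270:370],(400,320),interpolation=2);y=cv2.resize(B[0][215:295,150:250],(400,320),interpolation=2)
cv2.imwrite('pics/g4.png',np.hstack([x,y])[:,:,::-1])
np.savez('p4.npz',s=A[0],t=B[0],sd=A[1],td=B[1])
E
```

```text
{'clock': np.float64(6.95), 'eef_pos': array([0.5203, 0.2261, 0.1122]), 'joint_pos': array([ 0.4172,  0.2994, -1.0869, -0.8217, -0.0134,  0.009 ]), 'ft_force': array([ 0.1206, -0.5387, -0.1347]), 'grasp_force': np.float64(0.0), 'grip_width': np.float64(0.06)}
```

View pics/g4.png

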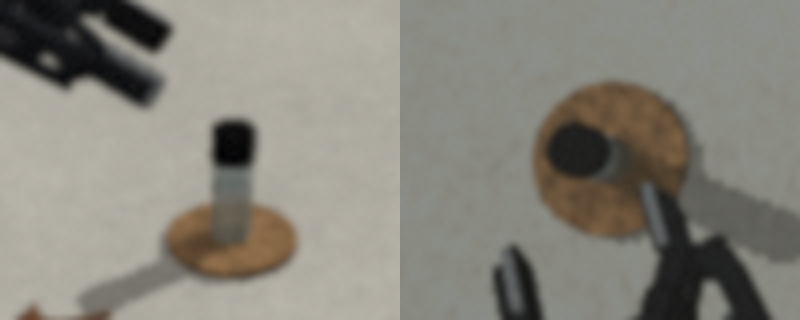

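The vial stands upright and free on the pad: scene crop (232,180), cap in the top crop at (578,150). I'll measure the cap in both views to find the cameras' bias against the robot's own position.

```bash
python3 - <<'E'
from g import *
p=np.load('p4.npz');cs=viewer.get_calibration('scene');ct=viewer.get_calibration('top')
dk=lambda im:cv2.cvtColor(im,cv2.COLOR_RGB2HSV)[...,2]<60
ms,a,ss=blobs(dk(p['s']),(318,128,340,143)); mt,b,s2=blobs(dk(p['t']),(184,240,206,262))
print(ss,s2)
print('tri cap',a,b,tri((cs,*a),(ct,*b)))
(u,v),r=cv2.minEnclosingCircle(cv2.findContours(mt,0,1)[0][0]);print('top cap circle',u,v,r,onplane(ct,u,v,.078),onplane(ct,*b,.0755),'scene axis @z.068',onplane(cs,*a,.068))
# collar tab via both views at dot/bar/collar
S=np.load('scene0.npz');T=np.load('top0.npz')
for n,A,c,B in(('s',S,cs,(190,230,245,297)),('t',T,ct,(395,208,450,262))):
    m,_,_=blobs(dk(A['im']),B); P=[]
    for v,u in np.argwhere(m):
        q=bydepth(c,A['d'],u,v); P.append(q)
    P=np.array(P); w=np.array([.579,-.210]); r=np.hypot(*(P[:,:2]-w).T); th=np.degrees(np.arctan2(P[:,1]-w[1],P[:,0]-w[0]))
    k=(r>.042)&(r<.075)&(P[:,2]>.06)&(P[:,2]<.1); print(n,k.sum(),'tab mean',P[k].mean(0),'zmax',np.percentile(P[k][:,2],90),'ang',np.median(th[k]),'ring z',np.median(P[(r<.034)&(r>.02)][:,2]))
z=Rt(0,0); 
a=go((.545,.237,.20),30,0)
E
```

```text
[324 131   9  11  92] [187 246  16  13 168]
tri cap [327.9565 135.8478] [194.3512 252.2917] (array([0.5536, 0.2388, 0.0684]), np.float64(2.375467449270281e-05))
top cap circle 194.5 252.0 7.762187480926514 [0.5533 0.2361 0.078 ] [0.553  0.237  0.0755] scene axis @z.068 [0.5532 0.2395 0.068 ]
s 41 tab mean [ 0.5473 -0.1713  0.0882] zmax 0.0889325818400531 ang 129.1088170987041 ring z 0.06791807903572997
t 63 tab mean [ 0.5448 -0.1678  0.0853] zmax 0.08784386609011492 ang 129.05779431846014 ring z 0.06643498707700701
d cm [-8.8458  0.0396 -2.4278] w [-0.0613  1.0063 -0.1122]
```

```bash
python3 - <<'E'
from g import *
from scipy.optimize import least_squares as L
S=np.load('scene0.npz');T=np.load('top0.npz');cs=viewer.get_calibration('scene');ct=viewer.get_calibration('top')
dk=lambda im:cv2.cvtColor(im,cv2.COLOR_RGB2HSV)[...,2]<60
C=[]
for n,A,c,B in(('s',S,cs,(190,230,245,297)),('t',T,ct,(395,208,450,262))):
    m,_,_=blobs(dk(A['im']),B); k=max(cv2.findContours(m,0,1)[0],key=len)
    k=max(cv2.findContours(m,0,cv2.CHAIN_APPROX_NONE)[0],key=len)[:,0].astype(float)
    for z in(.061,.067):
        P=np.array([onplane(c,*q,z)[:2] for q in k]); w=np.array([.579,-.21]);th=np.degrees(np.arctan2(P[:,1]-w[1],P[:,0]-w[0]))
        g=(th<95)&(th>-60) if n=='t' else ((th<60)|(th>160)|(th<-20))
        f=L(lambda p:np.hypot(*(P[g]-p[:2]).T)-p[2],[.579,-.21,.034],loss='soft_l1',f_scale=.001); print(n,z,f.x)
    V=np.array(c['view']);q=V@np.array([*f.x[:2],.067,1]);f_=K(c);C.append((c,f_[0,2]+f_[0,0]*q[0]/-q[2],f_[1,2]-f_[0,0]*q[1]/-q[2]))
print('tri ring',tri(*C))
gray=lambda A:cv2.cvtColor(A['im'],cv2.COLOR_RGB2GRAY)
for nm,bs,bt in(('bar',(249,246,264,260),(384,217,397,226)),('dot',(205,240,213,252),(400,259,408,267))):
    o=[]
    for A,b in((S,bs),(T,bt)):
        g=gray(A)[b[1]:b[3],b[0]:b[2]].astype(float); w=np.clip(np.median(g)-15-g,0,None); yy,xx=np.mgrid[b[1]:b[3],b[0]:b[2]]; o.append(((w*xx).sum()/w.sum(),(w*yy).sum()/w.sum()))
    print(nm,o,tri((cs,*o[0]),(ct,*o[1])),onplane(cs,*o[0],.055),onplane(ct,*o[1],.055))
a=go((.5534,.239,.18),-51,0)
E
```

```text
s 0.061 [ 0.5777 -0.2105  0.0336]
s 0.067 [ 0.5815 -0.2141  0.0333]
t 0.061 [ 0.5776 -0.2106  0.0331]
t 0.067 [ 0.5769 -0.2093  0.0329]
tri ring (array([ 0.5776, -0.2105,  0.0612]), np.float64(0.00015950729356461362))
bar [(np.float64(256.00466562986), np.float64(253.70762052877137)), (np.float64(389.723263506064), np.float64(222.00330760749725))] (array([ 0.6025, -0.1407,  0.0567]), np.float64(0.0009590932764176099)) [ 0.601  -0.1397  0.055 ] [ 0.6031 -0.1407  0.055 ]
dot [(np.float64(210.52805429864253), np.float64(245.8158371040724)), (np.float64(403.44126984126984), np.float64(262.4920634920635))] (array([ 0.5245, -0.1611,  0.0579]), np.float64(0.0035776715125486556)) [ 0.5237 -0.1579  0.055 ] [ 0.5234 -0.1628  0.055 ]
d cm [-7.6094 -0.1051 -0.6401] w [0.6475 0.8588 1.1737]
```

Call:
arm_command([
  {"dx": -6, "dy": 0, "dz": -3, "wx": 0, "wy": 0, "wz": 0, "grip": 6},
  {"dx": -7.61, "dy": -0.1, "dz": -0.64, "wx": 0.648, "wy": 0.859, "wz": 1.174, "grip": 6},
  {"dx": -7.61, "dy": -0.1, "dz": -0.64, "wx": 0.648, "wy": 0.859, "wz": 1.174, "grip": 6},
  {"dx": -7.61, "dy": -0.1, "dz": -0.64, "wx": 0.648, "wy": 0.859, "wz": 1.174, "grip": 6},
  {"dx": -7.61, "dy": -0.1, "dz": -0.64, "wx": 0.648, "wy": 0.859, "wz": 1.174, "grip": 6},
  {"dx": -7.61, "dy": -0.1, "dz": -0.64, "wx": 0.648, "wy": 0.859, "wz": 1.174, "grip": 6},
  {"dx": -7.61, "dy": -0.1, "dz": -0.64, "wx": 0.648, "wy": 0.859, "wz": 1.174, "grip": 6},
  {"dx": -7.61, "dy": -0.1, "dz": -0.64, "wx": 0.648, "wy": 0.859, "wz": 1.174, "grip": 6},
  {"dx": -7.61, "dy": -0.1, "dz": -0.64, "wx": 0.648, "wy": 0.859, "wz": 1.174, "grip": 6},
  {"dx": -7.61, "dy": -0.1, "dz": -0.64, "wx": 0.648, "wy": 0.859, "wz": 1.174, "grip": 6},
])

```text
clock: 8.05
eef_pos: [0.5535, 0.2398, 0.176]
tool_rot: [0.326, 0.94, 0.019, 0.097]
ft_force: [0.9, 0.1, 0.7]
grip_width: 0.0602
grasp_force: 0.0
```

```bash
python3 - <<'E'
from g import *
st();a=go((.5534,.239,.15),-51,0)
E
```

```text
{'clock': np.float64(8.05), 'eef_pos': array([0.5535, 0.2398, 0.176 ]), 'joint_pos': array([ 0.4655,  0.3472, -0.0144,  1.046 , -0.1129,  1.1232]), 'ft_force': array([0.9384, 0.0626, 0.729 ]), 'grasp_force': np.float64(0.0), 'grip_width': np.float64(0.0602)}
d cm [ 0.4059 -0.3244  2.5445] w [0.1177 0.1599 0.2224]
```

Call:
arm_command([
  {"dx": 0.2, "dy": -0.2, "dz": 2.0, "wx": 0.1, "wy": 0.14, "wz": 0.2, "grip": 6},
  {"dx": 0.2, "dy": -0.2, "dz": 2.0, "wx": 0.1, "wy": 0.14, "wz": 0.2, "grip": 6},
  {"dx": 0.2, "dy": -0.2, "dz": 2.0, "wx": 0.1, "wy": 0.14, "wz": 0.2, "grip": 6},
  {"dx": 0.2, "dy": -0.2, "dz": 2.0, "wx": 0.1, "wy": 0.14, "wz": 0.2, "grip": 6},
  {"dx": 0.2, "dy": -0.2, "dz": 2.0, "wx": 0.1, "wy": 0.14, "wz": 0.2, "grip": 6},
])

```text
clock: 8.55
eef_pos: [0.5541, 0.2382, 0.1567]
tool_rot: [0.418, 0.908, 0.005, 0.015]
ft_force: [-1.3, 0.4, -0.2]
grip_width: 0.0599
grasp_force: 0.0
```

```bash
python3 - <<'E'
from g import *
st();a=go((.5534,.239,.11),-51,0);go((.5534,.239,.06),-51,0,a)
E
```

```text
{'clock': np.float64(8.55), 'eef_pos': array([0.5541, 0.2382, 0.1567]), 'joint_pos': array([ 0.4142,  0.4619,  0.1274,  1.2092, -0.0162,  1.2758]), 'ft_force': array([-1.2631,  0.3949, -0.2043]), 'grasp_force': np.float64(0.0), 'grip_width': np.float64(0.0599)}
d cm [ 0.2113 -0.1009  4.6606] w [0.0215 0.0231 0.0283]
d cm [0. 0. 5.] w [0. 0. 0.]
```

Call:
arm_command([
  {"dx": 0.21, "dy": -0.1, "dz": 2.5, "wx": 0.021, "wy": 0.023, "wz": 0.028, "grip": 6},
  {"dx": 0.21, "dy": -0.1, "dz": 4.6, "wx": 0.021, "wy": 0.023, "wz": 0.028, "grip": 6},
  {"dx": 0.21, "dy": -0.1, "dz": 4.6, "wx": 0.021, "wy": 0.023, "wz": 0.028, "grip": 6},
  {"dx": 0.21, "dy": -0.1, "dz": 4.6, "wx": 0.021, "wy": 0.023, "wz": 0.028, "grip": 6},
])

```text
clock: 8.95
eef_pos: [0.5532, 0.2391, 0.1118]
tool_rot: [0.431, 0.903, 0.0, 0.0]
ft_force: [-0.3, -0.8, 1.2]
grip_width: 0.0601
grasp_force: 0.0
```

```bash
python3 - <<'E'
from g import *
st();a=go((.5536,.239,.061),-51,0)
E
```

```text
{'clock': np.float64(8.95), 'eef_pos': array([0.5532, 0.2391, 0.1118]), 'joint_pos': array([0.4078, 0.5136, 0.0898, 1.1463, 0.0003, 1.298 ]), 'ft_force': array([-0.2523, -0.8097,  1.2411]), 'grasp_force': np.float64(0.0), 'grip_width': np.float64(0.0601)}
d cm [-0.0355  0.0195  5.0766] w [ 0.0007 -0.0002 -0.0001]
```

Call:
arm_command([
  {"dx": -0.03, "dy": 0.02, "dz": 2.5, "wx": 0, "wy": 0, "wz": 0, "grip": 6},
  {"dx": -0.03, "dy": 0.02, "dz": 5.05, "wx": 0, "wy": 0, "wz": 0, "grip": 6},
  {"dx": -0.03, "dy": 0.02, "dz": 5.05, "wx": 0, "wy": 0, "wz": 0, "grip": 6},
  {"dx": -0.03, "dy": 0.02, "dz": 5.05, "wx": 0, "wy": 0, "wz": 0, "grip": 6},
  {"dx": -0.03, "dy": 0.02, "dz": 5.05, "wx": 0, "wy": 0, "wz": 0, "grip": 1.5},
  {"dx": -0.03, "dy": 0.02, "dz": 5.05, "wx": 0, "wy": 0, "wz": 0, "grip": 1.5},
  {"dx": -0.03, "dy": 0.02, "dz": 5.05, "wx": 0, "wy": 0, "wz": 0, "grip": 1.5},
  {"dx": -0.03, "dy": 0.02, "dz": 5.05, "wx": 0, "wy": 0, "wz": 0, "grip": 1.5},
  {"dx": -0.03, "dy": 0.02, "dz": 5.05, "wx": 0, "wy": 0, "wz": 0, "grip": 1.5},
])

```text
clock: 9.85
eef_pos: [0.5555, 0.2393, 0.0629]
tool_rot: [0.431, 0.902, 0.002, 0.001]
ft_force: [-0.9, -1.1, 6.9]
grip_width: 0.0248
grasp_force: 58.7
```

Call:
arm_command([
  {"dx": 0, "dy": 0, "dz": -4, "wx": 0, "wy": 0, "wz": 0, "grip": 1.5},
  {"dx": 0, "dy": 0, "dz": -8, "wx": 0, "wy": 0, "wz": 0, "grip": 1.5},
  {"dx": 0, "dy": 0, "dz": -11, "wx": 0, "wy": 0, "wz": 0, "grip": 1.5},
  {"dx": 0, "dy": 0, "dz": -11, "wx": 0, "wy": 0, "wz": 0, "grip": 1.5},
  {"dx": 0, "dy": 0, "dz": -11, "wx": 0, "wy": 0, "wz": 0, "grip": 1.5},
])

```text
clock: 10.35
eef_pos: [0.5547, 0.2389, 0.1717]
tool_rot: [0.431, 0.902, 0.001, 0.001]
ft_force: [0.1, -0.4, -1.1]
grip_width: 0.0243
grasp_force: 59.0
```

```bash
python3 - <<'E'
from g import *
st();a=go((.5783,-.2102,.17),-51,0);go((.5783,-.2102,.13),-51,0)
E
```

```text
{'clock': np.float64(10.35), 'eef_pos': array([0.5547, 0.2389, 0.1717]), 'joint_pos': array([0.4064, 0.4741, 0.1875, 1.2816, 0.0005, 1.298 ]), 'ft_force': array([ 0.0566, -0.3601, -1.0858]), 'grasp_force': np.float64(59.0156), 'grip_width': np.float64(0.0243)}
d cm [-36.4244 -26.3805   0.1101] w [ 0.0027  0.0002 -0.0014]
d cm [-36.4235 -26.3913   4.1101] w [ 0.0027  0.0002 -0.0014]
```

Call:
arm_command([
  {"dx": -3.6, "dy": -2.6, "dz": 0, "wx": 0, "wy": 0, "wz": 0, "grip": 1.5},
  {"dx": -7.2, "dy": -5.2, "dz": 0, "wx": 0, "wy": 0, "wz": 0, "grip": 1.5},
  {"dx": -10.8, "dy": -7.8, "dz": 0, "wx": 0, "wy": 0, "wz": 0, "grip": 1.5},
  {"dx": -14.4, "dy": -10.4, "dz": 0, "wx": 0, "wy": 0, "wz": 0, "grip": 1.5},
  {"dx": -18, "dy": -13, "dz": 0, "wx": 0, "wy": 0, "wz": 0, "grip": 1.5},
  {"dx": -21.6, "dy": -15.6, "dz": 0, "wx": 0, "wy": 0, "wz": 0, "grip": 1.5},
  {"dx": -25.2, "dy": -18.2, "dz": 0, "wx": 0, "wy": 0, "wz": 0, "grip": 1.5},
  {"dx": -29, "dy": -21, "dz": 0, "wx": 0, "wy": 0, "wz": 0, "grip": 1.5},
  {"dx": -33, "dy": -23.9, "dz": 0, "wx": 0, "wy": 0, "wz": 0, "grip": 1.5},
  {"dx": -36.4, "dy": -26.4, "dz": 0.1, "wx": 0, "wy": 0, "wz": 0, "grip": 1.5},
])

```text
clock: 11.35
eef_pos: [0.5761, -0.2125, 0.1673]
tool_rot: [0.432, 0.902, 0.0, -0.002]
ft_force: [0.1, 0.3, -1.2]
grip_width: 0.0249
grasp_force: 59.1
```

Call:
arm_command([
  {"dx": 0, "dy": 0, "dz": 2, "wx": 0, "wy": 0, "wz": 0, "grip": 1.5},
  {"dx": 0, "dy": 0, "dz": 2, "wx": 0, "wy": 0, "wz": 0, "grip": 1.5},
  {"dx": 0, "dy": 0, "dz": 2, "wx": 0, "wy": 0, "wz": 0, "grip": 1.5},
])

```text
clock: 11.65
eef_pos: [0.5759, -0.2095, 0.1474]
tool_rot: [0.431, 0.902, 0.0, -0.003]
ft_force: [-0.5, -0.0, -0.5]
grip_width: 0.0244
grasp_force: 59.1
```

```bash
python3 - <<'E'
from g import *
st();a=go((.5783,-.2102,.13),-51,0)
A=shot('scene');B=shot('top')
x=cv2.resize(A[0][180:305,155:280],(400,400),interpolation=2);y=cv2.resize(B[0][180:280,370:470],(400,400),interpolation=2)
cv2.imwrite('pics/g5.png',np.hstack([x,y])[:,:,::-1])
np.savez('p5.npz',s=A[0],t=B[0],sd=A[1],td=B[1])
E
```

```text
{'clock': np.float64(11.65), 'eef_pos': array([ 0.5759, -0.2095,  0.1474]), 'joint_pos': array([-0.3494,  0.5123,  0.1846,  1.2483,  0.0009,  0.5421]), 'ft_force': array([-0.5227, -0.0239, -0.5133]), 'grasp_force': np.float64(59.1087), 'grip_width': np.float64(0.0244)}
d cm [-0.2079  0.1449  1.7376] w [-0.0019 -0.0049 -0.0013]
```

View pics/g5.png

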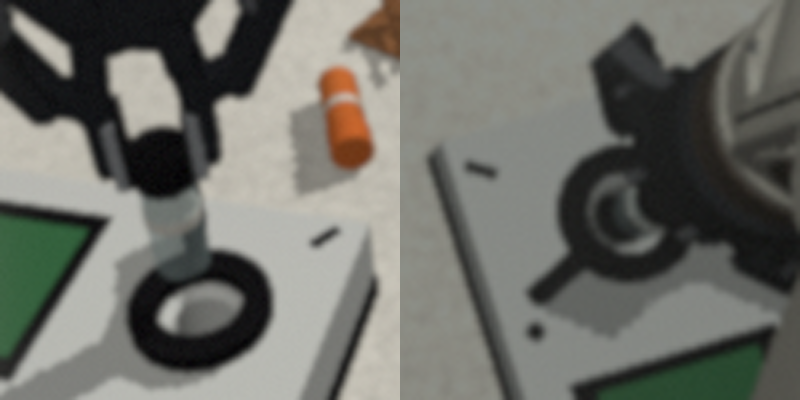

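```bash
python3 - <<'E'
from g import *
cs=viewer.get_calibration('scene');ct=viewer.get_calibration('top');p=np.load('p5.npz')
for z,u,v in((.0905,213.4,265),(.0905,213.4,266),(.1525,206,231)):print('scene',z,onplane(cs,u,v,z))
# top: where do TCP-axis points project; scene too
for q in((.5759,-.2095,.0905),(.5759,-.2095,.1525),(.5783,-.2102,.067),(.5783,-.2102,.015)):
    for n,c,o in(('s',cs,(155,180,3.2)),('t',ct,(370,180,4))):
        V=np.array(c['view'])@np.array([*q,1]);k=K(c);u=k[0,2]-k[0,0]*V[0]/V[2];v=k[1,2]+k[0,0]*V[1]/V[2]
        print(q,n,'px',round(u,1),round(v,1),'crop',round((u-o[0])*o[2]+(400 if n=='t' else 0)),round((v-o[1])*o[2]))
E
```

```text
scene 0.0905 [ 0.5793 -0.2132  0.0905]
scene 0.0905 [ 0.5805 -0.2147  0.0905]
scene 0.1525 [ 0.5753 -0.2083  0.1525]
(0.5759, -0.2095, 0.0905) s px 213.1 262.5 crop 186 264
(0.5759, -0.2095, 0.0905) t px 429.6 232.6 crop 639 210
(0.5759, -0.2095, 0.1525) s px 205.8 231.7 crop 162 165
(0.5759, -0.2095, 0.1525) t px 437.3 228.4 crop 669 194
(0.5783, -0.2102, 0.067) s px 216.6 274.0 crop 197 301
(0.5783, -0.2102, 0.067) t px 427.3 232.8 crop 629 211
(0.5783, -0.2102, 0.015) s px 221.7 295.8 crop 214 371
(0.5783, -0.2102, 0.015) t px 421.8 235.8 crop 607 223
```

The picture shows the vial upright in the fingers, with its foot at scene crop (187,270) over the collar (200,310). Its position agrees with the projected tool axis to about 1 mm. I'm centring on the well and lowering.

Call:
arm_command([
  {"dx": -0.21, "dy": 0.145, "dz": 0, "wx": -0.002, "wy": -0.005, "wz": -0.001, "grip": 1.5},
  {"dx": -0.21, "dy": 0.145, "dz": 1.0, "wx": -0.002, "wy": -0.005, "wz": -0.001, "grip": 1.5},
  {"dx": -0.21, "dy": 0.145, "dz": 2.0, "wx": -0.002, "wy": -0.005, "wz": -0.001, "grip": 1.5},
  {"dx": -0.21, "dy": 0.145, "dz": 2.5, "wx": -0.002, "wy": -0.005, "wz": -0.001, "grip": 1.5},
  {"dx": -0.21, "dy": 0.145, "dz": 2.5, "wx": -0.002, "wy": -0.005, "wz": -0.001, "grip": 1.5},
])

```text
clock: 12.25
eef_pos: [0.5789, -0.2105, 0.1227]
tool_rot: [0.431, 0.903, -0.0, 0.001]
ft_force: [0.0, 0.5, -0.8]
grip_width: 0.0246
grasp_force: 59.1
```

```bash
python3 - <<'E'
from g import *
st();a=go((.5783,-.2102,.11),-51,0)
E
```

```text
{'clock': np.float64(12.25), 'eef_pos': array([ 0.5789, -0.2105,  0.1227]), 'joint_pos': array([-0.3486,  0.5294,  0.1463,  1.1857, -0.0002,  0.5417]), 'ft_force': array([ 0.0234,  0.524 , -0.8407]), 'grasp_force': np.float64(59.0841), 'grip_width': np.float64(0.0246)}
d cm [ 0.0614 -0.0279  1.2699] w [ 0.0008  0.0018 -0.0002]
```

Foot at 0.066. Lowering in small steps through the mouth.

Call:
arm_command([
  {"dx": 0.05, "dy": -0.02, "dz": 0.5, "wx": 0, "wy": 0.002, "wz": 0, "grip": 1.5},
  {"dx": 0.05, "dy": -0.02, "dz": 0.9, "wx": 0, "wy": 0.002, "wz": 0, "grip": 1.5},
  {"dx": 0.05, "dy": -0.02, "dz": 1.3, "wx": 0, "wy": 0.002, "wz": 0, "grip": 1.5},
  {"dx": 0.05, "dy": -0.02, "dz": 1.6, "wx": 0, "wy": 0.002, "wz": 0, "grip": 1.5},
])

```text
clock: 12.65
eef_pos: [0.5795, -0.2108, 0.108]
tool_rot: [0.431, 0.902, 0.001, 0.002]
ft_force: [-0.8, -0.1, -1.2]
grip_width: 0.0243
grasp_force: 59.1
```

Call:
arm_command([
  {"dx": 0.07, "dy": -0.03, "dz": 0.4, "wx": 0.001, "wy": 0.002, "wz": 0, "grip": 1.5},
  {"dx": 0.07, "dy": -0.03, "dz": 0.8, "wx": 0.001, "wy": 0.002, "wz": 0, "grip": 1.5},
  {"dx": 0.07, "dy": -0.03, "dz": 1.0, "wx": 0.001, "wy": 0.002, "wz": 0, "grip": 1.5},
  {"dx": 0.07, "dy": -0.03, "dz": 1.0, "wx": 0.001, "wy": 0.002, "wz": 0, "grip": 1.5},
])

```text
clock: 13.05
eef_pos: [0.5786, -0.2103, 0.0979]
tool_rot: [0.431, 0.902, 0.001, 0.0]
ft_force: [0.3, -0.4, -0.9]
grip_width: 0.0246
grasp_force: 59.1
```

Call:
arm_command([
  {"dx": 0, "dy": 0, "dz": 0.4, "wx": 0, "wy": 0, "wz": 0, "grip": 1.5},
  {"dx": 0, "dy": 0, "dz": 0.8, "wx": 0, "wy": 0, "wz": 0, "grip": 1.5},
  {"dx": 0, "dy": 0, "dz": 1.2, "wx": 0, "wy": 0, "wz": 0, "grip": 1.5},
  {"dx": 0, "dy": 0, "dz": 1.6, "wx": 0, "wy": 0, "wz": 0, "grip": 1.5},
  {"dx": 0, "dy": 0, "dz": 1.9, "wx": 0, "wy": 0, "wz": 0, "grip": 1.5},
  {"dx": 0, "dy": 0, "dz": 2.1, "wx": 0, "wy": 0, "wz": 0, "grip": 1.5},
  {"dx": 0, "dy": 0, "dz": 2.2, "wx": 0, "wy": 0, "wz": 0, "grip": 1.5},
  {"dx": 0, "dy": 0, "dz": 2.2, "wx": 0, "wy": 0, "wz": 0, "grip": 1.5},
])

```text
clock: 13.85
eef_pos: [0.5789, -0.2104, 0.0763]
tool_rot: [0.431, 0.902, 0.001, 0.0]
ft_force: [-0.2, -0.1, -0.6]
grip_width: 0.0244
grasp_force: 59.1
```

Foot at about 0.0194. I'll feel down to the floor.

Call:
arm_command([
  {"dx": 0, "dy": 0, "dz": 0.15, "wx": 0, "wy": 0, "wz": 0, "grip": 1.5},
  {"dx": 0, "dy": 0, "dz": 0.3, "wx": 0, "wy": 0, "wz": 0, "grip": 1.5},
  {"dx": 0, "dy": 0, "dz": 0.4, "wx": 0, "wy": 0, "wz": 0, "grip": 1.5},
  {"dx": 0, "dy": 0, "dz": 0.4, "wx": 0, "wy": 0, "wz": 0, "grip": 1.5},
])

```text
clock: 14.25
eef_pos: [0.5788, -0.2103, 0.0722]
tool_rot: [0.431, 0.902, 0.001, 0.0]
ft_force: [0.1, 0.2, -0.9]
grip_width: 0.0247
grasp_force: 59.1
```

Call:
arm_command([
  {"dx": 0, "dy": 0, "dz": 0.08, "wx": 0, "wy": 0, "wz": 0, "grip": 1.5},
  {"dx": 0, "dy": 0, "dz": 0.16, "wx": 0, "wy": 0, "wz": 0, "grip": 1.5},
  {"dx": 0, "dy": 0, "dz": 0.16, "wx": 0, "wy": 0, "wz": 0, "grip": 1.5},
])

```text
clock: 14.55
eef_pos: [0.5793, -0.2107, 0.0719]
tool_rot: [0.431, 0.902, 0.0, 0.001]
ft_force: [-1.5, -0.5, 4.3]
grip_width: 0.0248
grasp_force: 59.5
```

On the floor (expected 0.0719). Releasing and lifting away.

Call:
arm_command([
  {"dx": 0, "dy": 0, "dz": -0.1, "wx": 0, "wy": 0, "wz": 0, "grip": 1.5},
  {"dx": 0, "dy": 0, "dz": -0.1, "wx": 0, "wy": 0, "wz": 0, "grip": 4.5},
  {"dx": 0, "dy": 0, "dz": -0.1, "wx": 0, "wy": 0, "wz": 0, "grip": 4.5},
  {"dx": 0, "dy": 0, "dz": -0.1, "wx": 0, "wy": 0, "wz": 0, "grip": 4.5},
  {"dx": 0, "dy": 0, "dz": -0.1, "wx": 0, "wy": 0, "wz": 0, "grip": 4.5},
  {"dx": 0, "dy": 0, "dz": -3, "wx": 0, "wy": 0, "wz": 0, "grip": 4.5},
  {"dx": 0, "dy": 0, "dz": -6, "wx": 0, "wy": 0, "wz": 0, "grip": 4.5},
  {"dx": 0, "dy": 0, "dz": -8, "wx": 0, "wy": 0, "wz": 0, "grip": 0},
  {"dx": 0, "dy": 0, "dz": -8, "wx": 0, "wy": 0, "wz": 0, "grip": 0},
  {"dx": 0, "dy": 0, "dz": -8, "wx": 0, "wy": 0, "wz": 0, "grip": 0},
])

```text
clock: 15.55
eef_pos: [0.5789, -0.2105, 0.1508]
tool_rot: [0.431, 0.902, 0.001, 0.001]
ft_force: [-0.8, -0.6, -0.2]
grip_width: 0.0012
grasp_force: 0.0
```

```bash
python3 - <<'E'
from g import *
st()
w=np.array([.5788,-.2105])
P=lambda r,a,z:(w[0]+r*np.cos(np.radians(a)),w[1]+r*np.sin(np.radians(a)),z)
# start beside tab (129 deg), ~22 mm + finger half-size on the ccw side
p=P(.055,165,.15);print(p);a=go(p,-51,0);
A=shot('scene')
cv2.imwrite('pics/g6.png',cv2.resize(A[0][180:305,155:280],(600,600),interpolation=2)[:,:,::-1])
E
```

```text
{'clock': np.float64(15.55), 'eef_pos': array([ 0.5789, -0.2105,  0.1508]), 'joint_pos': array([-0.3492,  0.5108,  0.1912,  1.2494,  0.001 ,  0.5413]), 'ft_force': array([-0.7788, -0.5598, -0.2344]), 'grasp_force': np.float64(0.0), 'grip_width': np.float64(0.0012)}
(np.float64(0.5256740795541013), np.float64(-0.19626495251936132), 0.15)
d cm [ 4.455  -3.2458  0.0678] w [ 0.0018  0.0011 -0.0004]
```

View pics/g6.png

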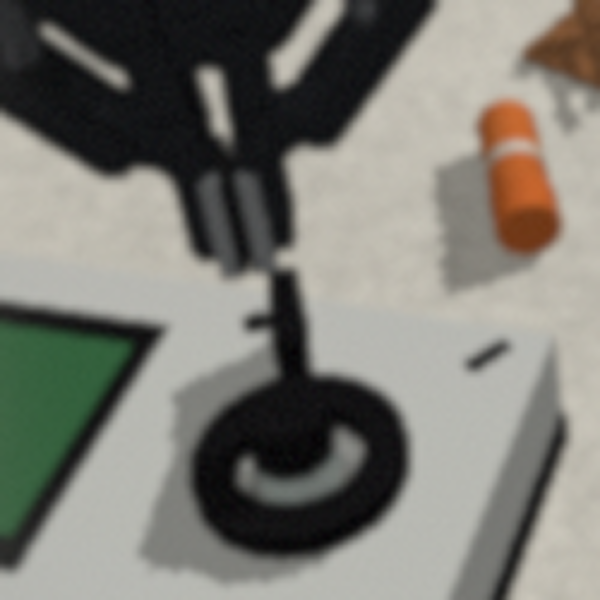

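The picture shows the vial seated, its cap at (300,440) inside the collar, with the tab at (290,330) free to turn. Next I place the closed fingers beside the tab on its anticlockwise side.

```bash
python3 - <<'E'
from g import *
a=go((.5255,-.1892,.15),-51,0)
c=np.array([-5,2.8])
for t in np.arange(.12,1.33,.12):
    R=np.array([[np.cos(t),-np.sin(t)],[np.sin(t),np.cos(t)]]);print(round(t,2),c-R@c)
E
```

```text
d cm [ 4.9518 -2.7749 -0.0239] w [ 0.0007 -0.0008 -0.0004]
0.12 [0.2992 0.6187]
0.24 [0.5223 1.2688]
0.36 [0.6659 1.9409]
0.48 [0.728  2.6253]
0.6 [0.7077 3.3123]
0.72 [0.6053 3.9919]
0.84 [0.4223 4.6543]
0.96 [0.1613 5.2901]
1.08 [-0.1739  5.8901]
1.2 [-0.5785  6.4456]
1.32 [-1.0467  6.9487]
```

Call:
arm_command([
  {"dx": 2.5, "dy": -2.78, "dz": 0, "wx": 0, "wy": 0, "wz": 0, "grip": 0},
  {"dx": 4.95, "dy": -2.78, "dz": 0, "wx": 0, "wy": 0, "wz": 0, "grip": 0},
  {"dx": 4.95, "dy": -2.78, "dz": 0, "wx": 0, "wy": 0, "wz": 0, "grip": 0},
  {"dx": 4.95, "dy": -2.78, "dz": 3, "wx": 0, "wy": 0, "wz": 0, "grip": 0},
  {"dx": 4.95, "dy": -2.78, "dz": 6, "wx": 0, "wy": 0, "wz": 0, "grip": 0},
  {"dx": 4.95, "dy": -2.78, "dz": 8, "wx": 0, "wy": 0, "wz": 0, "grip": 0},
  {"dx": 4.95, "dy": -2.78, "dz": 8.2, "wx": 0, "wy": 0, "wz": 0, "grip": 0},
  {"dx": 4.95, "dy": -2.78, "dz": 8.2, "wx": 0, "wy": 0, "wz": 0, "grip": 0},
])

```text
clock: 16.4
eef_pos: [0.5257, -0.1893, 0.0676]
tool_rot: [0.431, 0.903, 0.0, -0.001]
ft_force: [0.9, 0.2, 0.5]
grip_width: 0.0002
grasp_force: 0.0
```

```bash
python3 - <<'E'
from g import *
st();a=go((.5255,-.1892,.068),-51,0)
E
```

```text
{'clock': np.float64(16.4), 'eef_pos': array([ 0.5257, -0.1893,  0.0676]), 'joint_pos': array([-0.3461,  0.4772, -0.0984,  0.9964,  0.0009,  0.5444]), 'ft_force': array([0.9497, 0.233 , 0.494 ]), 'grasp_force': np.float64(0.0), 'grip_width': np.float64(0.0002)}
d cm [ 0.021  -0.0114 -0.0365] w [ 0.0002 -0.0015 -0.0004]
```

In place without contact. Swinging clockwise about the well axis to 0.96 rad first.

Call:
arm_command([
  {"dx": 0.3, "dy": 0.62, "dz": 0, "wx": 0, "wy": 0, "wz": 0.12, "grip": 0},
  {"dx": 0.52, "dy": 1.27, "dz": 0, "wx": 0, "wy": 0, "wz": 0.24, "grip": 0},
  {"dx": 0.67, "dy": 1.94, "dz": 0, "wx": 0, "wy": 0, "wz": 0.36, "grip": 0},
  {"dx": 0.73, "dy": 2.63, "dz": 0, "wx": 0, "wy": 0, "wz": 0.48, "grip": 0},
  {"dx": 0.71, "dy": 3.31, "dz": 0, "wx": 0, "wy": 0, "wz": 0.6, "grip": 0},
  {"dx": 0.61, "dy": 3.99, "dz": 0, "wx": 0, "wy": 0, "wz": 0.72, "grip": 0},
  {"dx": 0.42, "dy": 4.65, "dz": 0, "wx": 0, "wy": 0, "wz": 0.84, "grip": 0},
  {"dx": 0.16, "dy": 5.29, "dz": 0, "wx": 0, "wy": 0, "wz": 0.96, "grip": 0},
  {"dx": 0.16, "dy": 5.29, "dz": 0, "wx": 0, "wy": 0, "wz": 0.96, "grip": 0},
])

```text
clock: 17.3
eef_pos: [0.568, -0.1551, 0.0702]
tool_rot: [0.799, 0.602, 0.002, 0.001]
ft_force: [0.1, 0.1, 0.4]
grip_width: 0.0003
grasp_force: 0.0
```

```bash
python3 - <<'E'
from g import *
st()
c=np.array([-5,2.8])
for t in np.arange(.05,.36,.05):
    R=np.array([[np.cos(t),-np.sin(t)],[np.sin(t),np.cos(t)]]);print(round(t,2),c-R@c)
A=shot('scene');B=shot('top')
cv2.imwrite('pics/g7.png',np.hstack([cv2.resize(A[0][180:305,155:280],(400,400),interpolation=2),cv2.resize(B[0][180:280,370:470],(400,400),interpolation=2)])[:,:,::-1])
E
```

```text
{'clock': np.float64(17.3), 'eef_pos': array([ 0.568 , -0.1551,  0.0702]), 'joint_pos': array([-0.267 ,  0.5231, -0.0127,  1.0308,  0.0008,  1.5828]), 'ft_force': array([0.1387, 0.0652, 0.3799]), 'grasp_force': np.float64(0.0), 'grip_width': np.float64(0.0003)}
0.05 [0.1337 0.2534]
0.1 [0.2546 0.5132]
0.15 [0.3623 0.7786]
0.2 [0.4566 1.0492]
0.25 [0.5373 1.3241]
0.3 [0.6041 1.6027]
0.35 [0.657  1.8842]
```

View pics/g7.png

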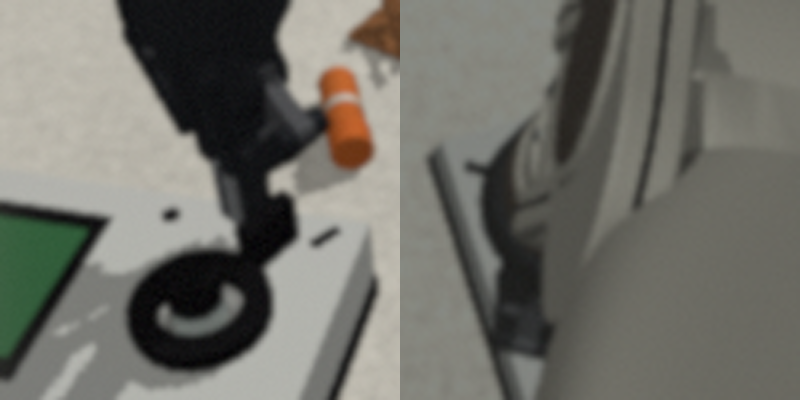

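The picture shows the tab at scene crop (270,230), driven towards the bar at (325,237), with the vial still seated. About 0.15 rad remains, so I continue in small steps.

Call:
arm_command([
  {"dx": 0.13, "dy": 0.25, "dz": 0, "wx": 0, "wy": 0, "wz": 0.05, "grip": 0},
  {"dx": 0.25, "dy": 0.51, "dz": 0, "wx": 0, "wy": 0, "wz": 0.1, "grip": 0},
  {"dx": 0.31, "dy": 0.64, "dz": 0, "wx": 0, "wy": 0, "wz": 0.125, "grip": 0},
  {"dx": 0.31, "dy": 0.64, "dz": 0, "wx": 0, "wy": 0, "wz": 0.125, "grip": 0},
])

```text
clock: 17.8
eef_pos: [0.5735, -0.1539, 0.0693]
tool_rot: [0.835, 0.551, 0.001, 0.0]
ft_force: [1.0, 0.6, 0.8]
grip_width: 0.0002
grasp_force: 0.2
```

Call:
arm_command([
  {"dx": 0.06, "dy": 0.13, "dz": 0, "wx": 0, "wy": 0, "wz": 0.025, "grip": 0},
  {"dx": 0.06, "dy": 0.13, "dz": 0, "wx": 0, "wy": 0, "wz": 0.025, "grip": 0},
])

```text
clock: 18.0
eef_pos: [0.5748, -0.1537, 0.069]
tool_rot: [0.842, 0.54, 0.001, 0.0]
ft_force: [-1.0, -0.4, 0.8]
grip_width: -0.0
grasp_force: 0.4
```

Call:
arm_command([
  {"dx": 0.06, "dy": 0.13, "dz": 0, "wx": 0, "wy": 0, "wz": 0.025, "grip": 0},
  {"dx": 0.12, "dy": 0.25, "dz": 0, "wx": 0, "wy": 0, "wz": 0.04, "grip": 0},
  {"dx": 0.12, "dy": 0.25, "dz": 0, "wx": 0, "wy": 0, "wz": 0.04, "grip": 0},
])

```text
clock: 18.3
eef_pos: [0.5778, -0.1537, 0.0688]
tool_rot: [0.852, 0.523, 0.001, 0.0]
ft_force: [-0.1, 0.0, 0.3]
grip_width: -0.0002
grasp_force: 0.3
```

Call:
arm_command([
  {"dx": 0.04, "dy": 0.15, "dz": 0, "wx": 0, "wy": 0, "wz": 0, "grip": 0},
  {"dx": 0.04, "dy": 0.15, "dz": 0, "wx": 0, "wy": 0, "wz": 0, "grip": 0},
])

```text
clock: 18.5
eef_pos: [0.5783, -0.1538, 0.0687]
tool_rot: [0.852, 0.523, 0.0, -0.0]
ft_force: [-4.2, 1.3, 2.1]
grip_width: 0.0
grasp_force: 1.9
```

Call:
arm_command([
  {"dx": 0.04, "dy": 0.12, "dz": 0, "wx": 0, "wy": 0, "wz": 0, "grip": 0},
  {"dx": 0.04, "dy": 0.12, "dz": 0, "wx": 0, "wy": 0, "wz": 0, "grip": 0},
])

```text
clock: 18.7
eef_pos: [0.5785, -0.1538, 0.0686]
tool_rot: [0.852, 0.523, -0.001, -0.001]
ft_force: [-6.4, 1.1, 4.6]
grip_width: -0.0001
grasp_force: 3.3
```

At the stop: the force rises without motion. Backing off, lifting well clear and checking.

Call:
arm_command([
  {"dx": 0, "dy": -1.0, "dz": 0, "wx": 0, "wy": 0, "wz": 0, "grip": 0},
  {"dx": 0, "dy": -1.5, "dz": 0, "wx": 0, "wy": 0, "wz": 0, "grip": 0},
  {"dx": 0, "dy": -1.5, "dz": -3, "wx": 0, "wy": 0, "wz": 0, "grip": 0},
  {"dx": 0, "dy": -1.5, "dz": -7, "wx": 0, "wy": 0, "wz": 0, "grip": 0},
  {"dx": 0, "dy": -1.5, "dz": -11, "wx": 0, "wy": 0, "wz": 0, "grip": 0},
  {"dx": 4, "dy": -1.5, "dz": -14, "wx": 0, "wy": 0, "wz": 0, "grip": 0},
  {"dx": 8, "dy": -1.5, "dz": -14, "wx": 0, "wy": 0, "wz": 0, "grip": 0},
  {"dx": 12, "dy": -1.5, "dz": -14, "wx": 0, "wy": 0, "wz": 0, "grip": 0},
  {"dx": 14, "dy": -1.5, "dz": -14, "wx": 0, "wy": 0, "wz": 0, "grip": 0},
  {"dx": 14, "dy": -1.5, "dz": -14, "wx": 0, "wy": 0, "wz": 0, "grip": 0},
])

```text
clock: 19.7
eef_pos: [0.6313, -0.0199, 0.2085]
tool_rot: [0.851, 0.525, 0.001, 0.0]
ft_force: [-0.8, -1.0, 0.1]
grip_width: -0.0002
grasp_force: 0.0
```

```bash
python3 - <<'E'
from g import *
st()
A=shot('scene');B=shot('top')
cv2.imwrite('pics/g8.png',np.hstack([cv2.resize(A[0][180:305,155:280],(400,400),interpolation=2),cv2.resize(B[0][180:280,370:470],(400,400),interpolation=2)])[:,:,::-1])
c=viewer.get_calibration('scene');m=cv2.cvtColor(A[0],cv2.COLOR_RGB2HSV)[...,2]<60
P=np.array([bydepth(c,A[1],u,v) for v,u in np.argwhere(m) if 190<u<260 and 230<v<300]);w=np.array([.5785,-.2105]);q=P[:,:2]-w;r=np.hypot(*q.T);k=(r>.042)&(r<.068)&(P[:,2]>.065)&(P[:,2]<.1)
print(k.sum(),np.degrees(np.arctan2(np.median(q[k,1]),np.median(q[k,0]))))
E
```

```text
{'clock': np.float64(19.7), 'eef_pos': array([ 0.6313, -0.0199,  0.2085]), 'joint_pos': array([-0.0319,  0.5159,  0.3508,  1.4036,  0.0009,  2.0046]), 'ft_force': array([-0.7892, -1.0214,  0.0669]), 'grasp_force': np.float64(0.0), 'grip_width': np.float64(-0.0002)}
154 67.25537773949867
```

View pics/g8.png

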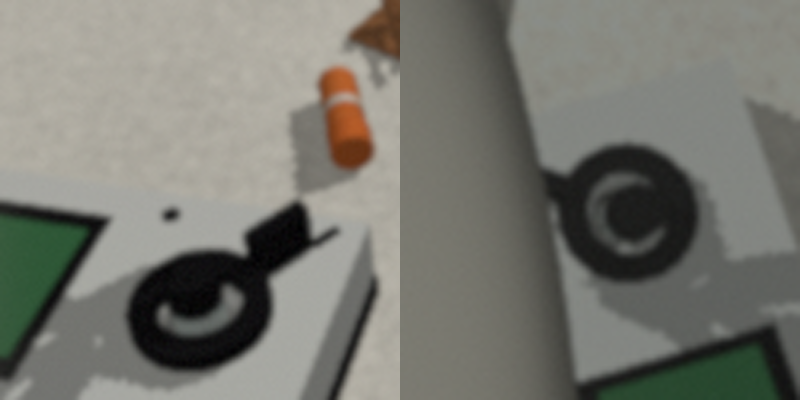

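The tab now lines up with the bar mark: scene crop (280,240) pointing at (325,237), measured at about 67–71°, at the stop. The vial sits upright in the collar at (195,295), and the arm is clear at rest.

```bash
python3 -c "
from workcell import job
print(job.job_done())"
```

```text
the job is handed in; nothing more can be done
None
```

The job is handed in at about 20 s: the vial stood on the cork pad, then went to the bottom of the meter's well and was released, and the collar was turned clockwise to its stop with the tab at the bar mark; the arm never went near the jar or dropper bottle, and no verdict was returned.

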